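# Latch a sample carrier into the microscope stage dock

## Robot

A 6-joint arm with a two-finger parallel gripper is mounted at the origin on the work surface. World frame = base frame: x ahead of the robot, y to its left, z up, the work surface at z = 0. Lengths are in mm, angles in degrees, forces in N, time in s.
With the tool pointing down it reaches from about 350 to 850 mm from the base axis. Payload 8.1 kg.
Tool frame: the origin (TCP) lies at the very end of the fingers, on their centre line; the grasp point (between the pads) lies r.tcp_to_grasp behind it (r.tcp_to_grasp is the distance from the TCP to the grasp point, in mm); z points along the fingers, y is the line along which they close (so a half turn about z gives the same grasp; the last joint's range is limited). The gripper opens to 85 mm and grips with 20 to 120 N. Pads are 22 mm wide; open, the fingers measure 114 mm over their backs; the gripper's body (76 mm by 85 mm) begins 54 mm behind the grasp point. The pads swing forward as they close: fully open they stand 13 mm farther back than shut.
Start: joints at [-68.377, 7.471, 85.268, -0, 87.261, -4.893], TCP at [267.893, -536.879, 231.292] pointing down, gripper open.
Joint ranges: [-169.43, 169.43], [-51.17, 129.36], [1.28, 143.12], [-76.62, 256.62], [0, 156.53], [-152.29, 152.29]. Speed limits (degrees/s): [136.94, 136.94, 159.86, 180, 180, 180].

## Interface

Orientations are given as [roll, pitch, yaw] about the fixed x, y, z axes, in that order (R = Rz(yaw) Ry(pitch) Rx(roll)).
In Python, from bench import r gives the robot as it stands.
- The arm moves only by the shell command python3 -m handwheel 'ROWS' [OPENING] [FORCE]. ROWS is JSON, a list of rows, each a list of 4 numbers: the shift along the tool's x, y, z in m, then the turn about the tool's z in degrees. A call has 1 to 10 rows; each row shifts and turns the commanded pose from where the row before left it, along the tool's axes as they then stand; what a row does not reach is not made up. A row lasts 1/10 s, in which the tool goes at most 50 mm and 8.59 degrees, less where a joint would pass 70% of its speed; a pose out of reach is approached as far as the arm can. A call is refused whole if a number of a shift passes 0.05 or a number of a turn 8.59, either way. A call with a gripper value outside its range is refused whole. OPENING is the finger opening in m, from 0 to 0.0854, set as the call begins (- or left out, the last holds). The fingers move at their own pace and stop on an object; FORCE is the grip in N (left out, the last holds). Time passes only in rows, so rows that do not move let the fingers close. It gives the time, the measured TCP pose, the force, the opening and the grip force at its end, in the units of the state.
- r.sense(): the state, without advancing time (a new reading comes with each control period).
- r.snapshot(name): name is "side" or "top" or "wrist"; returns the picture (400x640x3 uint8, red, green, blue); there is no depth.
- r.camera_params(name): a dict with "fx", "fy", "cx", "cy" (pixels), "R" (3x3) and "t" (3): a world point X has camera coordinates R X + t; the wrist camera has in their place "mount" (4x4, takes a point from camera to tool coordinates, whose origin is the TCP and whose axes are the flange's). Camera axes: x right, y down, z forward; pixel columns grow to the right and rows downward; lengths in mm; the calibration is good to about 2 mm. A picture is of the moment at which its call begins: read the wrist's pose just before it. camera_params takes no time and is no camera call.
- r.hand_in(): hands the job in; it is judged then, once.
The state is a dict: "time": time; "joint_pos": joint angles; "qd": joint speeds; "joint_efforts": joint torques, N m; "tool_pos": TCP position; "tcp_rot": TCP orientation; "ft_force": force on the tool from outside, world axes, zero at the start; "wrist_torque": the same for the moment, N m; "finger_gap": finger opening in mm; "grip_force": force on a finger pad.
Only numpy, scipy, OpenCV 4.12 (cv2) and the standard library are available. Lean on these libraries where they do the work, as an engineer would, in place of code of your own. Each camera call takes 0.05 s, during which the arm holds its last target. There are 200 camera calls.

## Task

Pick up the sample carrier by its black tab, lay it in the open rear end of the dock's channel with the end carrying the tab to the rear, and push it gently forward under the bridge until its side pin clicks past the sprung pawl, which then keeps it from coming back; leave it latched there. Stop at the click: do not drive the spring plunger in front on to its solid stop or force anything, let the pin alone push the pawl aside, and leave the box, torch and jar where they are.

Things in the scene. Friction and masses are not known exactly. Their poses are not given: they have to be found in the camera images.
- carrier: Sample carrier, about 0.2 kg, lying on the table left or right of the dock: aluminium plate 80 long (x) x 50 wide (y) x 14 mm thick, corners of its front end (+x) bevelled, a glass slide on the front half, an upright black grip tab on the rear half, a side pin at the left rear. Origin: centre of the underside; x points to the front end, y left, z up.
- tab (a point): Centre of the carrier's upright black grip tab, 18 mm behind the carrier's origin: 24 mm along x, 12 mm thick along y, reaching from 14 to 52 mm above the carrier's underside (this point is at 37 mm). Axes as the carrier's.
- pin (a point): Steel side pin, 5 mm across, standing out 8 mm from the carrier's left (+y) side at its rear: x = -38 to -33 mm, y = 25 to 33 mm, z = 2 to 12 mm in the carrier's frame.
- rear (a point): Middle of the carrier's flat upright rear face (x = -40 mm, z = 7 mm; 50 wide, 14 mm high), free for pushing low down. Pushing high on the tab with loose fingers would tip the carrier.
- dock: Dock fixed to the bench: dark steel base plate 255 x 140 x 12 mm (x = -135 to 120, y = -70 to 70 mm). Origin: middle of the channel, at the base's underside; x = push direction, y left, z up. Open channel along x, floor z = 12 mm, rails up to z = 26 mm. Gentle: a push of 8-16 N is enough, all contact forces between carrier and dock added up stay under 45 N; the carrier touches nothing sprung before its origin is at x = 5 mm.
- bay (a point): Point on the channel floor in its wide rear part (65 mm behind the dock's origin): lay the carrier here, its origin at this point, x axes alike. Inner rail faces here at y = -34 and +42 mm of the dock; further on the channel narrows smoothly to y = -26.5 mm (right rail, from x = -25 mm) and +26.5 mm (left rail, from x = 34 mm), which lines the carrier up.
- latched (a point): Point on the channel floor 30 mm ahead of the dock's origin: where the carrier's origin comes to rest, but only within 5 mm forward or back along x: the catch bar at the left, carrying pawl and plunger together, is clamped somewhere in that range, not measured, so the click must be felt.
- bridge (a point): Middle of the top of the bridge across the channel, x = 45 to 75 mm, z = 28 (underside) to 32 mm in the dock's frame. The carrier's front slides under it; the tab stays behind it.
- pawl (a joint): Sprung pawl sliding sideways at the channel's left, nose in the side pin's path: 35 degree ramp to the rear, square face to the front. 0 = out, 0.003 to 0.005 (m) at the crest; 4.2 N + 0.7 N/mm. The pin meets it 10 to 14 mm before latching. The push rises to 8-16 N near the crest, then drops to a few N over the next 5 mm as the pawl snaps back to 0: the click.
- plunger (a joint): Black spring plunger, 20 mm wide, at the channel's far end, pressed by the carrier's front. 0 = out, grows (m) as it is pressed; 1.5 N + 0.3 N/mm, solid stop at 0.012. The pawl snaps in at about 0.006 to 0.007, and the latched carrier rests at about 0.006: some 4 mm of push is left before the stop. An unlatched carrier, let go, is pushed back.
- slide_box: Bystander: cardboard slide box 87 x 62 x 30 mm on the table, on the other side of the dock from the carrier. Origin: centre of the underside.
- torch: Bystander: black standing torch, 36 mm across, 120 mm tall. Origin: centre of the underside.
- jar: Bystander: small clear jar with white cap, 50 mm across, 60 mm tall. Origin: centre of the underside.

How it is judged:
By the outcome, as a careful person would: the job done as asked, in the order asked, and still so for the second after the job is handed in, with the robot touching nothing.
It also fails if it takes over 64 s, if anything falls off the work surface, if the arm or the gripper's body presses on something with over 40 N, if the wrist force passes 120 N, or if a joint passes its speed limit or range.

## Working session

There is one attempt and no reset: what is moved stays moved. The work goes in short steps, Python scripts to look and compute and a shell command to move; the robot and the scene stay as the last step left them, time stands still between calls to the robot, and variables do not carry over. Pictures are saved under pics/ and viewed, at most 10 in all, crops included, and the job is handed in when it is done.

```bash
mkdir -p pics; ls
python3 - <<'E'
from bench import r
import cv2,numpy as np
s=r.sense();print(s, r.tcp_to_grasp)
for n in("top","side"):
    p=r.camera_params(n);print(n,p)
    im=r.snapshot(n);cv2.imwrite(f"pics/{n}0.png",im[:,:,::-1])
print(r.camera_params("wrist"))
E
```

```text
pics
{'time': 0.0, 'joint_pos': array([-6.83770491e+01,  7.51537050e+00,  8.53307303e+01, -1.01697361e-03,
        8.72596120e+01, -4.89393038e+00]), 'qd': array([ 0.10321416, -0.04366056, -0.05649584,  0.11193556,  0.09528977,
       -0.0138699 ]), 'joint_efforts': array([-4.23567553e-04, -5.69385481e+01, -5.00561678e+01, -2.22057529e-04,
        1.44871409e-02,  1.40848417e-05]), 'tool_pos': array([ 267.6798736 , -536.36650567,  230.22777124]), 'tcp_rot': array([-1.79894586e+02, -8.00648518e-03,  2.65169235e+01]), 'ft_force': array([ 0.53866117,  0.18319072, -0.51700756]), 'wrist_torque': array([-0.04496001, -0.01988772, -0.00544369]), 'grip_force': 0.0, 'finger_gap': 85.54561209539025} 18.700000000000003
top {'fx': 432.4438701273593, 'fy': 432.4438701273593, 'cx': 320.44047194576405, 'cy': 206.9247460081531, 'R': array([[-0.02522267, -0.99967252,  0.00432195],
       [-0.99685606,  0.02482631, -0.07524394],
       [ 0.07511201, -0.00620621, -0.99715579]]), 't': array([  24.46521315,  573.57589989, 1128.25980071])}
side {'fx': 480.9384910145215, 'fy': 480.9384910145215, 'cx': 322.597998297076, 'cy': 198.0530083270652, 'R': array([[-0.9325723 , -0.36097738, -0.00205995],
       [-0.26750836,  0.69490747, -0.66748999],
       [ 0.24238026, -0.62193162, -0.74461592]]), 't': array([ 542.05946009,  158.99419448, 1012.68712618])}
{'fx': 328.527196043405, 'fy': 328.527196043405, 'cx': 315.62068719579463, 'cy': 200.17804063401314, 'mount': array([[ 6.76449761e-04, -9.58114799e-01, -2.86383616e-01,
         7.33940132e+01],
       [ 9.99999646e-01,  5.04593683e-04,  6.73889273e-04,
         3.65382657e-01],
       [-5.01155922e-04, -2.86383970e-01,  9.58114800e-01,
        -1.41335072e+02],
       [ 0.00000000e+00,  0.00000000e+00,  0.00000000e+00,
         1.00000000e+00]])}
```

View pics/top0.png

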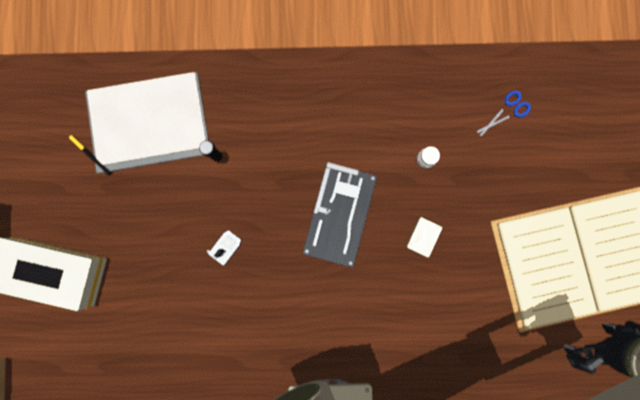

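View pics/side0.png

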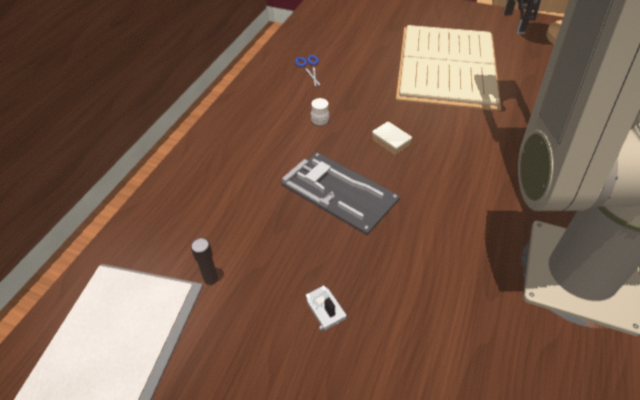

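The top view shows the dock around (340,214) with its bridge at the upper end. The carrier is at (224,247), left of the dock, with its black tab near (219,251) and slide to the upper right. The box is at (425,237), the jar at (429,157) and the torch at (207,149). I'll enlarge the carrier and dock.

Run:
```python
import cv2,numpy as np
t=cv2.imread("pics/top0.png");s=cv2.imread("pics/side0.png")
a=cv2.resize(t[222:272,199:249],(400,400),interpolation=cv2.INTER_CUBIC)
b=cv2.resize(t[155:275,290:390],None,fx=4,fy=4,interpolation=cv2.INTER_CUBIC)
c=np.zeros((480,800,3),np.uint8);c[:400,:400]=a;c[:,400:]=b
cv2.imwrite("pics/crop0.png",c)
a=cv2.resize(s[280:335,298:353],(400,400),interpolation=cv2.INTER_CUBIC)
b=cv2.resize(s[145:240,275:405],None,fx=3,fy=3,interpolation=cv2.INTER_CUBIC)
c=np.zeros((400,800,3),np.uint8);c[:400,:400]=a;c[:285,400:790]=b
cv2.imwrite("pics/crop1.png",c)
```

```text
(no output)
```

View pics/crop0.png

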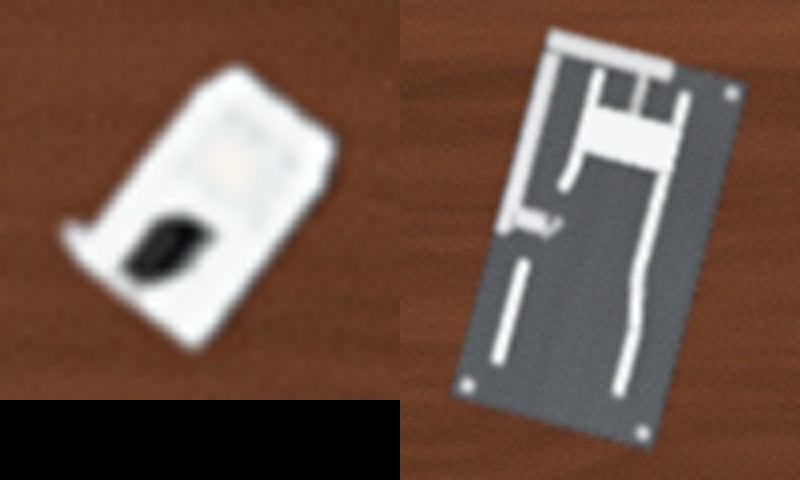

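View pics/crop1.png

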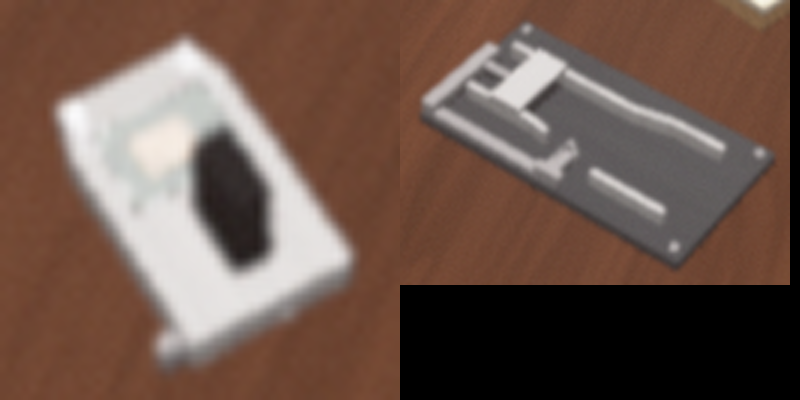

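The crops show the following:
- **Carrier, top view:** rear-right corner at (195,350) and pin at (62,232).
- **Carrier, side view:** the tab stands at (230,200).
- **Dock:** base corners at (455,393), (648,448) and (745,85) in the top view, and at (773,158) and (677,268) in the side view. The pawl is at (550,222), on the left.

Next I'll fit both poses.

```bash
cat > h.py <<'E'
import numpy as np,cv2
from bench import r
from scipy.optimize import least_squares
P={n:r.camera_params(n) for n in("top","side")}
def proj(n,X):
    p=P[n];c=np.atleast_2d(X)@p["R"].T+p["t"]
    return np.c_[p["fx"]*c[:,0]/c[:,2]+p["cx"],p["fy"]*c[:,1]/c[:,2]+p["cy"]]
def T(q,X):
    a=np.radians(q[2]);X=np.atleast_2d(np.array(X,float))
    return np.c_[q[0]+X[:,0]*np.cos(a)-X[:,1]*np.sin(a),q[1]+X[:,0]*np.sin(a)+X[:,1]*np.cos(a),X[:,2]]
def fit(q0,pts,lines):
    def f(q):
        o=[]
        for n,X,u in pts:o+=list((proj(n,T(q,X))[0]-u))
        for n,A,B,us in lines:
            a,b=proj(n,T(q,[A,B]));d=(b-a)/np.linalg.norm(b-a)
            for u in us:v=np.array(u)-a;o.append(d[0]*v[1]-d[1]*v[0])
        return np.array(o)
    s=least_squares(f,q0,loss="soft_l1");return s.x,f(s.x)
E
python3 - <<'E'
from h import *
c=lambda k,ox,oy,dx=0:(lambda x,y:np.array([(x-dx+.5)/k-.5+ox,(y+.5)/k-.5+oy]))
ct,cs=c(8,199,222),c(400/55,298,280)
dt,ds=c(4,290,155,400),c(3,275,145,400)
L,R,F,B=[(-40,25,14),(40,25,14)],[(-40,-25,14),(40,-25,14)],[(40,25,14),(40,-25,14)],[(-40,25,14),(-40,-25,14)]
ptsT=[("top",(-40,-25,14),ct(195,350)),("top",(-18,0,50),ct(168,248))]
lt=[("top",*L,[ct(100,222),ct(195,95)]),("top",*R,[ct(215,335),ct(325,190)]),("top",*F,[ct(242,66),ct(332,132)]),("top",*B,[ct(80,257),ct(180,342)])]
ptsS=[("side",(-40,-25,14),cs(352,250)),("side",(-40,25,14),cs(190,340))]
ls=[("side",*L,[cs(75,170),cs(180,328)]),("side",*R,[cs(235,90),cs(340,235)]),("side",*F,[cs(65,102),cs(175,45)])]
np.set_printoptions(precision=1,suppress=True)
for p,l in((ptsT,lt),(ptsS,ls),(ptsT+ptsS,lt+ls)):print("carrier",*fit([500,250,-40],p,l))
a=[("top",(-135,70,12),dt(455,393)),("top",(-135,-70,12),dt(648,448)),("top",(120,-70,12),dt(745,85))]
b=[("side",(-135,-70,12),ds(773,158)),("side",(-135,70,0),ds(677,268)),("side",(120,-70,12),ds(528,23))]
# bridge top centre check
a+=[("top",(60,0,32),dt(630,138))]
for p in(a,b,a+b):print("dock",*fit([560,0,-10],p,[]))
E
```

```text
carrier [474.1 264.7 -39.1] [ 0.5 -0.5 -1.4  0.3 -0.6 -1.1  0.7  0.3 -0.4 -0.8  0.4  1.1]
carrier [473.8 269.7 -37.3] [-0.2  0.3  0.2  0.3 -0.2 -0.2 -0.   0.2  0.2  0.4]
carrier [474.1 267.9 -38. ] [-0.4 -0.4 -2.6  0.4 -0.2 -0.3  0.1 -0.5  0.2  0.   1.4  1.5 -1.3 -1.5
 -0.5  0.4 -0.9 -0.6 -0.7 -0.2  0.9  0.9]
dock [561.8 -42.8 -16.9] [-1.8  0.2  0.7  0.5  1.1 -0.5 -0.5 -0.2]
dock [557.5 -38.2 -17.1] [ 1.5 -0.8 -0.5  2.6 -0.5 -0.8]
dock [560.8 -42.3 -16.9] [-2.1  0.5  0.5  1.   1.  -0.1 -0.7  0.2  0.7 -2.5 -1.1  0.7 -1.2 -2.1]
```

```bash
python3 -m handwheel '[[0.02,-0.022,0,0],[0.032,-0.036,0,0],[0.032,-0.036,0,0],[0.032,-0.036,0,0],[0.032,-0.036,0,0],[0.032,-0.036,0,0],[0.032,-0.036,0,0],[0.032,-0.036,0,0],[0.032,-0.036,0,0],[0.032,-0.036,0,0]]'; python3 -m handwheel '[[0.032,-0.036,0,0],[0.032,-0.036,0,0],[0.032,-0.036,0,0],[0.032,-0.036,0,0],[0.032,-0.036,0,0],[0.032,-0.036,0,0],[0.030,-0.034,0,0],[0.02,-0.02,0,-5],[0,0,0,-8],[0,0,0,-8]]'; python3 -m handwheel '[[0,0,0,-8],[0,0,0,-8],[0,0,0,-8],[0,0,0,-8],[0,0,0,-8],[0,0,0,-8],[0,0,0,-8],[0,0,0,-8],[0,0,0,-8],[0,0,0,-8]]'
```

```text
time: 1.1
tool_pos: [388.9, -87.9, 231.1]
tcp_rot: [180.0, -0.0, 26.5]
ft_force: [2.0, 0.3, -0.0]
finger_gap: 85.3
grip_force: 0.0
time: 2.1
tool_pos: [484.5, 260.9, 230.3]
tcp_rot: [-180.0, 0.1, 48.0]
ft_force: [-0.3, 1.3, -0.0]
finger_gap: 85.6
grip_force: 0.0
time: 3.1
tool_pos: [484.7, 259.8, 230.7]
tcp_rot: [-179.9, -0.0, 127.8]
ft_force: [-0.6, -0.8, 0.7]
finger_gap: 85.7
grip_force: 0.0
```

```bash
python3 -m handwheel '[[0,0,0,-8],[0,0,0,-5.7],[0,0,0,0]]'
cat >> h.py <<'E'
from scipy.spatial.transform import Rotation as Ro
def wrist(tag):
    s=r.sense();im=r.snapshot("wrist");p=dict(r.camera_params("wrist"));M=p["mount"]
    Rt=Ro.from_euler("xyz",s["tcp_rot"],degrees=True).as_matrix()
    Rc=Rt@M[:3,:3];tc=Rt@M[:3,3]+s["tool_pos"]
    p["R"]=Rc.T;p["t"]=-Rc.T@tc;P[tag]=p
    np.save(f"pics/{tag}.npy",p,allow_pickle=True);cv2.imwrite(f"pics/{tag}.png",im[:,:,::-1]);return s
E
python3 - <<'E'
from h import *
print(wrist("w0")["tool_pos"]);print(proj("w0",T([474,266,-38.5],[[-40,-25,14],[-40,25,14],[40,25,14],[40,-25,14],[-18,0,52]])))
E
```

```text
time: 3.4
tool_pos: [484.8, 259.7, 230.8]
tcp_rot: [-180.0, -0.0, 141.3]
ft_force: [0.1, 0.5, 0.3]
finger_gap: 85.7
grip_force: 0.0
[484.75515084 259.74702429 230.78573421]
[[290.22024086 121.78113613]
 [337.30165667 121.65374791]
 [336.16236296 194.25102224]
 [291.97325464 194.34739669]
 [313.57731875 147.21049089]]
```

View pics/w0.png

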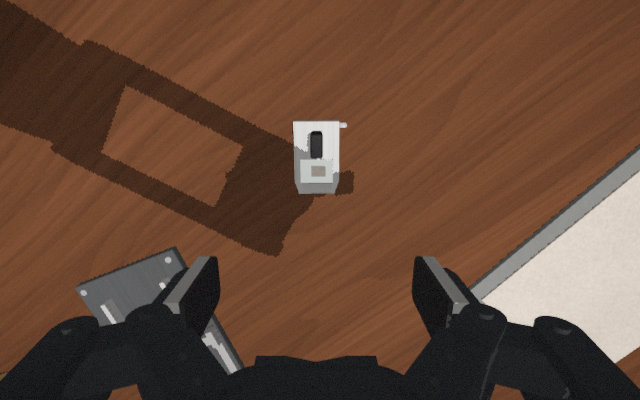

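The wrist view shows the carrier with rear corners at about (293,122) and (339,121), sides running to about (294,185) and (338,185), and front edge at row 193. The tab top is near (317,144).

Run:
```python
from h import *
np.set_printoptions(precision=2,suppress=True)
P["w0"]=np.load("pics/w0.npy",allow_pickle=True).item()
c=cv2.imread("pics/w0.png");cv2.imwrite("pics/w0c.png",cv2.resize(c[110:205,280:360],None,fx=6,fy=6,interpolation=cv2.INTER_CUBIC))
q,e=fit([474,266,-38.5],[("w0",(-40,-25,14),(293,122)),("w0",(-40,25,14),(339,121.3))],[("w0",(-40,25,14),(40,25,14),[(338,185)]),("w0",(-40,-25,14),(40,-25,14),[(294,185)]),("w0",(40,25,14),(40,-25,14),[(300,193),(330,193)])])
print(q,e,proj("w0",T(q,[[-18,0,52],[-35,33,7]])))
# dock rear corners
print(proj("w0",T([560,-41,-17],[[-135,70,12],[-135,-70,12]])))
```

```text
[474.87 268.23 -38.51] [-0.64 -0.91  0.47 -0.33  0.34 -0.22  0.73  0.67] [[315.94 146.47]
 [346.32 125.33]]
[[171.38 248.22]
 [ 71.93 286.27]]
```

View pics/w0c.png

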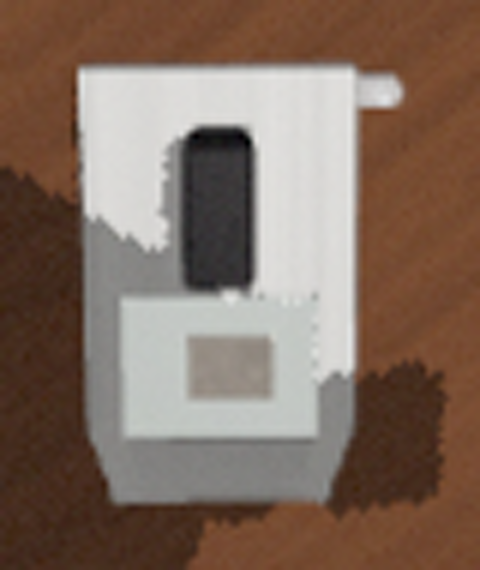

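The wrist fit puts the carrier at about (475, 268, -38.5°), which agrees with the other cameras to within 2 mm. The tab is 31 mm along tool x. I'll descend and grip.

```bash
python3 -m handwheel '[[0.015,0,0.02,0],[0.016,0.0005,0.035,0],[0,0,0.04,0],[0,0,0.04,0],[0,0,0.03,0],[0,0,0.02,0],[0,0,0.015,0],[0,0,0.01,0],[0,0,0.0015,0],[0,0,0,0]]' 0.0854; python3 -m handwheel '[[0,0,0,0],[0,0,0,0],[0,0,0,0],[0,0,0,0],[0,0,0,0],[0,0,0,0],[0,0,0,0],[0,0,0,0]]' 0 40
```

```text
time: 4.45
tool_pos: [461.7, 279.9, 20.4]
tcp_rot: [180.0, 0.0, 141.2]
ft_force: [0.1, 0.4, -0.0]
finger_gap: 85.5
grip_force: 0.0
time: 5.25
tool_pos: [461.4, 279.8, 20.1]
tcp_rot: [180.0, 0.0, 141.2]
ft_force: [-1.0, 0.2, 2.4]
finger_gap: 11.4
grip_force: 40.3
```

The tab is held with an 11.4 mm gap. I'll lift and carry it above the dock's rear.

```bash
python3 -m handwheel '[[0,0,-0.01,0],[0,0,-0.025,0],[0,0,-0.04,0],[0,0,-0.04,0],[-0.015,-0.016,-0.03,0],[-0.025,-0.027,0,0],[-0.028,-0.03,0,0],[-0.028,-0.03,0,0],[-0.028,-0.03,0,0],[-0.028,-0.03,0,0]]'; python3 -m handwheel '[[-0.028,-0.03,0,0],[-0.015,-0.016,0,0],[-0.006,-0.0065,0,-3],[0,0,0,-7],[0,0,0,-7],[0,0,0,-4.8],[0,0,0,0],[0,0,0,0],[0,0,0,0]]'
python3 - <<'E'
from h import *
print(wrist("w1"));print(r.sense()["tool_pos"])
q=[562,-38,-17]
print(proj("w1",T(q,[[-135,70,12],[-135,-70,12],[120,-70,12],[60,0,32],[-65,42,26],[-65,-34,26]])))
E
```

```text
time: 6.25
tool_pos: [476.9, 55.9, 164.9]
tcp_rot: [-180.0, -0.0, 141.2]
ft_force: [0.9, -0.3, -2.6]
finger_gap: 12.0
grip_force: 39.5
time: 7.15
tool_pos: [482.7, -14.2, 164.8]
tcp_rot: [-180.0, -0.0, 162.9]
ft_force: [-1.0, 1.0, -2.9]
finger_gap: 11.5
grip_force: 39.6
{'time': 7.15, 'joint_pos': array([-7.76526505e+00, -8.56259700e+00,  1.08215171e+02, -7.77003392e-04,
        8.03645985e+01, -8.06705505e+01]), 'qd': array([ 0.01789299,  0.05868096, -0.04322587, -0.03139452, -0.00742996,
       -0.5340857 ]), 'joint_efforts': array([-3.36958969e-02, -4.23114359e+01, -5.02538288e+01, -9.67941654e-03,
       -2.28331983e-02,  1.61768863e-02]), 'tool_pos': array([482.68604394, -14.15274387, 164.76757345]), 'tcp_rot': array([-1.79996460e+02, -1.68215875e-02,  1.62905415e+02]), 'ft_force': array([-1.03180612,  0.96694672, -2.86562746]), 'wrist_torque': array([-0.05316658,  0.07159333,  0.00392613]), 'grip_force': 39.6440327167511, 'finger_gap': 11.533985061782321}
[482.74746952 -14.13394449 164.80752458]
[[396.00891844 125.86703884]
 [236.05044927 126.01628644]
 [252.33900656 363.801158  ]
 [316.13777003 329.59247422]
 [362.98692481 206.97463769]
 [278.08382293 207.02976166]]
```

View pics/w1.png

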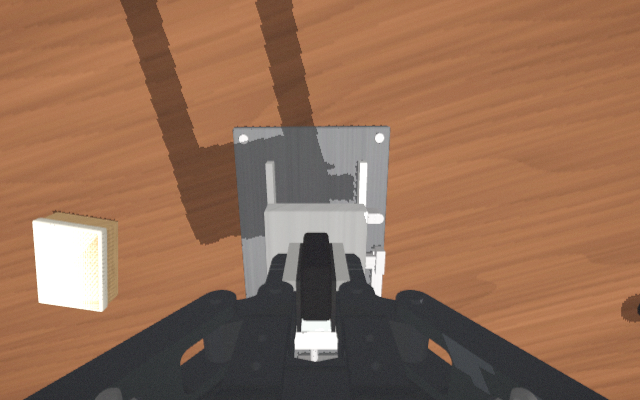

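The carrier hangs with its rear edge at row 206, from (265,206) to (366,206), and the pin at (380,218). The dock's rear corners are at (235,127) and (389,126), and the rails' inner edges are at columns 275 and 359. I'll refine the edges numerically.

Run:
```python
from h import *
np.set_printoptions(precision=2,suppress=True)
P["w1"]=np.load("pics/w1.npy",allow_pickle=True).item()
g=cv2.GaussianBlur(cv2.imread("pics/w1.png"),(3,3),0).astype(float)
def edges(line,lo,hi,k=6):
    d=np.abs(np.diff(line,axis=0)).sum(1)
    return [(i+.5,int(d[i])) for i in range(lo,hi) if d[i]>35 and d[i]==d[max(0,i-3):i+4].max()]
for y in(135,150,170,180,190,215,225,240,260,280):print("row",y,edges(g[y],225,410))
for x in(250,290,350,372,384):print("col",x,edges(g[:,x],115,300))
cam=-P["w1"]["R"].T@P["w1"]["t"];print("cam",cam)
# dock fit free z
u=np.array([[235,127],[389,126.]])
def f(q):
    X=T(q[:3],[[-135,-70,12],[-135,70,12]]);X[:,2]+=q[3];return (proj("w1",X)-u).ravel()
print(least_squares(f,[562,-38,-17,0]).x)
```

```text
row 135 [(232.5, 58), (240.5, 70), (245.5, 67), (283.5, 53), (316.5, 66), (375.5, 103), (383.5, 100), (389.5, 57)]
row 150 [(320.5, 92), (388.5, 58)]
row 170 [(265.5, 123), (273.5, 72), (326.5, 68), (359.5, 155), (366.5, 128), (387.5, 59)]
row 180 [(265.5, 130), (274.5, 79), (353.5, 72), (358.5, 140), (366.5, 123), (386.5, 47)]
row 190 [(266.5, 121), (274.5, 74), (352.5, 59), (358.5, 161), (365.5, 109), (386.5, 55)]
row 215 [(263.5, 128), (363.5, 82), (382.5, 103)]
row 225 [(264.5, 115), (366.5, 47), (384.5, 58)]
row 240 [(241.5, 48), (265.5, 38), (302.5, 173), (328.5, 201), (365.5, 38), (383.5, 55)]
row 260 [(242.5, 59), (265.5, 40), (271.5, 155), (285.5, 126), (297.5, 125), (333.5, 147), (345.5, 119), (359.5, 156), (365.5, 81), (374.5, 62), (384.5, 152)]
row 280 [(244.5, 51), (265.5, 119), (281.5, 105), (295.5, 134), (335.5, 142), (349.5, 105), (365.5, 133), (371.5, 146), (381.5, 156)]
col 250 [(128.5, 48), (141.5, 70), (238.5, 70), (296.5, 105)]
col 290 [(202.5, 82), (242.5, 43), (283.5, 122)]
col 350 [(126.5, 72), (173.5, 58), (199.5, 65), (253.5, 161), (280.5, 43)]
col 372 [(126.5, 72), (213.5, 114), (223.5, 132), (248.5, 58), (256.5, 114), (268.5, 51), (286.5, 164)]
col 384 [(126.5, 56), (139.5, 37), (250.5, 107), (274.5, 51), (297.5, 86)]
cam [414.     7.2  306.12]
[562.33 -41.19 -16.69 -11.22]
```

Run:
```python
from h import *
np.set_printoptions(precision=2,suppress=True)
p=np.load("pics/w1.npy",allow_pickle=True).item();P["w1"]=p
c=np.array([p["cx"],p["cy"]])
D=[((-135,70,12),(120,70,12),[(388.5,150),(387.5,170),(386.5,190),(384,230)]),
((-135,-70,12),(120,-70,12),[(241.5,240),(242.5,260),(244.5,280)]),
((-135,-70,12),(-135,70,12),[(250,127.5),(350,126.5),(372,126.5),(384,126.5)]),
((-95,42,26),(-60,42,26),[(359.5,170),(358.5,180),(358.5,190)]),((-95,-34,26),(-60,-34,26),[(273.5,170),(274.5,180),(274.5,190)])]
def f(q,sc=None):
    s=q[3] if sc is None else sc;o=[]
    for A,B,us in D:
        a,b=c+s*(proj("w1",T(q,[A,B]))-c);d=(b-a)/np.linalg.norm(b-a)
        o+=[d[0]*(u[1]-a[1])-d[1]*(u[0]-a[0]) for u in us]
    return np.array(o)
S=least_squares(f,[562,-38,-17,1]);print(S.x,f(S.x))
S1=least_squares(lambda q:f(q,1),[562,-38,-17]);print(S1.x,f(S1.x,1))
# carrier in hand, rel. tool: fit
s=np.array([482.7,-14.15,144.8]);q0=[482.7+18*np.cos(np.radians(17.1)),-14.15-18*np.sin(np.radians(17.1)),-17.1]
X=T(q0,[[-40,-25,14],[-40,25,14],[-10,-25,14],[-10,25,14],[-35,33,7]]);X[:,2]+=144.8
print(proj("w1",X))
# bay/tab target in tool axes
for q in(S.x,S1.x):
    t=T(q,[[-83,0,0],[-65,0,0],[-145,0,0]])[:,:2];a=np.radians(162.9)
    for v in t-s[:2]:print(t[0],v@[np.cos(a),np.sin(a)],v@[np.sin(a),-np.cos(a)])
```

```text
[560.47 -41.26 -16.91   0.98] [ 0.28  0.04 -0.2  -0.18  0.18  0.66  0.13  0.52 -0.22 -0.16 -0.13 -0.11
  0.52  0.15 -0.19 -0.79 -0.38]
[562.13 -41.04 -16.28] [ 1.05  1.04  1.03  1.51 -0.97 -0.26 -0.56 -0.48 -0.1   0.21  0.37  0.28
  1.03  0.78 -1.49 -1.96 -1.44]
[[262.57 212.47]
 [368.24 212.58]
 [265.29 269.42]
 [365.45 269.53]
 [381.7  217.59]]
[481.05 -17.12] 0.7009199244278808 -3.3236409869257266
[481.05 -17.12] -17.298978846900678 -3.2632735956783545
[481.05 -17.12] 62.700571247892796 -3.5315731123332963
[482.46 -17.78] -0.8326587262369689 -3.5380190409742918
[482.46 -17.78] -18.830800126350912 -3.279356825904305
[482.46 -17.78] 61.160939429711 -4.428966670659783
```

The dock fits at (560.5, -41.3, -16.9°), which agrees with the top camera. The carrier sits in hand as expected. The bay is +1 mm in x and -3.4 mm in y in tool axes, and the floor is at TCP z = 32.

```bash
python3 -m handwheel '[[0.001,-0.0034,0.01,0],[0,0,0.03,0],[0,0,0.035,0],[0,0,0.025,0],[0,0,0.015,0],[0,0,0.01,0],[0,0,0.003,0],[0,0,0,0]]'; python3 -m handwheel '[[0,0,0.001,0],[0,0,0.001,0],[0,0,0.001,0],[0,0,0.0005,0],[0,0,0,0]]'
```

```text
time: 8.0
tool_pos: [480.9, -17.2, 36.7]
tcp_rot: [-180.0, -0.0, 163.0]
ft_force: [-0.0, 0.8, -2.9]
finger_gap: 11.4
grip_force: 39.6
time: 8.5
tool_pos: [481.0, -17.2, 33.4]
tcp_rot: [180.0, 0.0, 163.0]
ft_force: [-0.4, 1.4, -2.4]
finger_gap: 11.3
grip_force: 39.6
```

```bash
python3 -m handwheel '[[0,0,0.0005,0],[0,0,0.0005,0],[0,0,0,0]]';python3 -m handwheel '[[0,0,0.0005,0],[0,0,0,0]]'
```

```text
time: 8.8
tool_pos: [480.8, -17.2, 32.2]
tcp_rot: [-180.0, -0.0, 163.0]
ft_force: [0.5, 0.1, -2.1]
finger_gap: 11.2
grip_force: 39.6
time: 9.0
tool_pos: [481.2, -17.2, 32.1]
tcp_rot: [180.0, 0.0, 163.0]
ft_force: [-0.7, -0.0, 0.7]
finger_gap: 11.6
grip_force: 39.9
```

It's resting on the floor; the force went from -2.9 N to +0.7 N. Now I'll release, rise, move back and look.

```bash
python3 -m handwheel '[[0,0,0,0],[0,0,0,0],[0,0,0,0],[0,0,0,0],[0,0,-0.01,0],[0,0,-0.03,0],[0,0,-0.04,0],[0.02,0,-0.04,0],[0.03,0,-0.01,0],[0,0,0,0]]' 0.045
python3 - <<'E'
from h import *
s=wrist("w2");print(s["tool_pos"],s["tcp_rot"],s["ft_force"],s["finger_gap"])
im=cv2.imread("pics/w2.png");cv2.imwrite("pics/w2c.png",cv2.resize(im[100:400,180:460],None,fx=2,fy=2))
c=np.array([P["w2"]["cx"],P["w2"]["cy"]])
print(c+.98*(proj("w2",T([498.2,-22.4,-17],[[-40,-25,26],[-40,25,26],[40,-15,26],[-18,0,64]]))-c))
E
```

```text
time: 10.0
tool_pos: [432.9, -2.1, 165.3]
tcp_rot: [179.9, 0.3, 163.0]
ft_force: [-0.1, -0.3, 0.3]
finger_gap: 45.0
grip_force: 0.0
[432.91610536  -2.05391913 165.27533588] [179.94104531   0.26732206 163.0490316 ] [-0.0716081  -0.33775884  0.34405198] 44.99028263647621
[[287.94838625 216.79554056]
 [342.05508233 216.87058385]
 [299.8661527  292.4660024 ]
 [314.90146469 257.29981279]]
```

View pics/w2c.png

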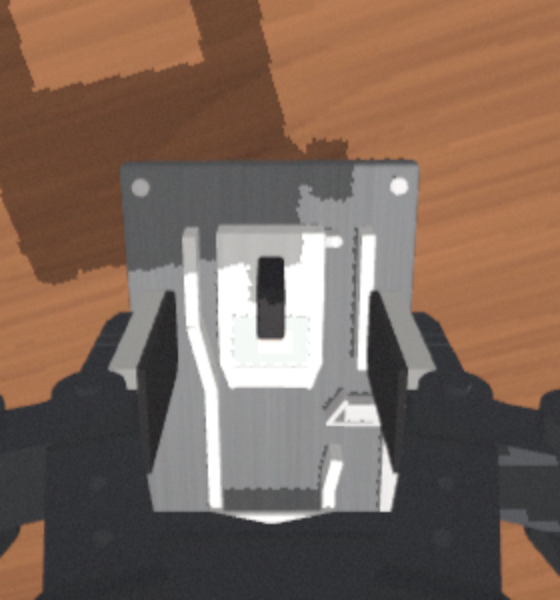

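The carrier lies straight in the bay: its rear edge is at crop row 233 (218 to 326), matching the prediction to about 1 px. The pawl is at crop (350,410). I'll close the fingers and go down behind the rear face.

```bash
python3 -m handwheel '[[0,0.0004,0.01,0],[0,0,0.025,0],[0,0,0.03,0],[0,0,0.03,0],[0,0,0.025,0],[0,0,0.014,0],[0,0,0.008,0],[0,0,0.004,0],[0,0,0.0035,0],[0,0,0,0]]' 0 40; python3 -m handwheel '[[-0.003,0,0,0],[-0.003,0,0,0],[-0.003,0,0,0],[-0.003,0,0,0],[0,0,0,0]]'
```

```text
time: 11.05
tool_pos: [433.8, -2.3, 12.7]
tcp_rot: [180.0, 0.0, 163.0]
ft_force: [0.0, -0.2, 0.3]
finger_gap: -0.2
grip_force: 0.0
time: 11.55
tool_pos: [445.3, -5.8, 12.5]
tcp_rot: [180.0, 0.0, 163.0]
ft_force: [-1.0, -1.0, 0.1]
finger_gap: 0.4
grip_force: 0.0
```

The TCP is about 3 mm lower than planned, though nothing is in contact. I'll raise it and go on.

```bash
python3 -m handwheel '[[0,0,-0.003,0],[-0.002,0,0,0],[-0.002,0,0,0],[0,0,0,0]]'; for i in 1; do python3 -m handwheel '[[-0.002,0,0,0],[-0.002,0,0,0],[0,0,0,0]]'; done
```

```text
time: 11.95
tool_pos: [448.8, -6.9, 15.4]
tcp_rot: [180.0, 0.0, 163.0]
ft_force: [-0.1, -0.5, -0.3]
finger_gap: -0.0
grip_force: 0.0
time: 12.25
tool_pos: [452.6, -8.1, 15.3]
tcp_rot: [180.0, 0.0, 163.0]
ft_force: [0.1, 0.8, 0.2]
finger_gap: 0.1
grip_force: 0.0
```

```bash
python3 -m handwheel '[[-0.003,0,0,0],[-0.004,0,0,0],[-0.004,0,0,0],[-0.004,0,0,0],[-0.004,0,0,0],[-0.004,0,0,0],[-0.004,0,0,0],[-0.004,0,0,0],[-0.003,0,0,0],[0,0,0,0]]'; python3 -m handwheel '[[-0.003,0,0,0],[-0.004,0,0,0],[-0.003,0,0,0],[0,0,0,0]]'
python3 - <<'E'
from h import *
np.set_printoptions(precision=1,suppress=True)
s=wrist("w3");print(s["tool_pos"],s["ft_force"])
r_=r.snapshot("top");cv2.imwrite("pics/t3.png",r_[:,:,::-1])
D=[560.5,-41.3,-16.9];d=s["tool_pos"][:2]-D[:2];a=np.radians(D[2])
print("tcp dock",d@[np.cos(a),np.sin(a)],d@[-np.sin(a),np.cos(a)])
a=cv2.imread("pics/w3.png")[100:400,200:440];b=cv2.imread("pics/t3.png")[155:275,290:390]
c=np.zeros((600,800,3),np.uint8);c[:450,:360]=cv2.resize(a,None,fx=1.5,fy=1.5);c[:480,400:]=cv2.resize(b,None,fx=4,fy=4,interpolation=cv2.INTER_CUBIC);cv2.imwrite("pics/c3.png",c)
E
```

```text
time: 13.25
tool_pos: [485.4, -18.1, 15.4]
tcp_rot: [180.0, 0.0, 163.0]
ft_force: [0.1, 0.4, -0.6]
finger_gap: -0.5
grip_force: 0.0
time: 13.65
tool_pos: [495.0, -21.0, 15.5]
tcp_rot: [180.0, 0.0, 163.0]
ft_force: [-0.5, 1.0, 0.1]
finger_gap: 0.2
grip_force: 0.0
[495.  -21.   15.5] [-0.5  1.   0.1]
tcp dock -68.53387807699673 0.35365642698866395
```

View pics/c3.png

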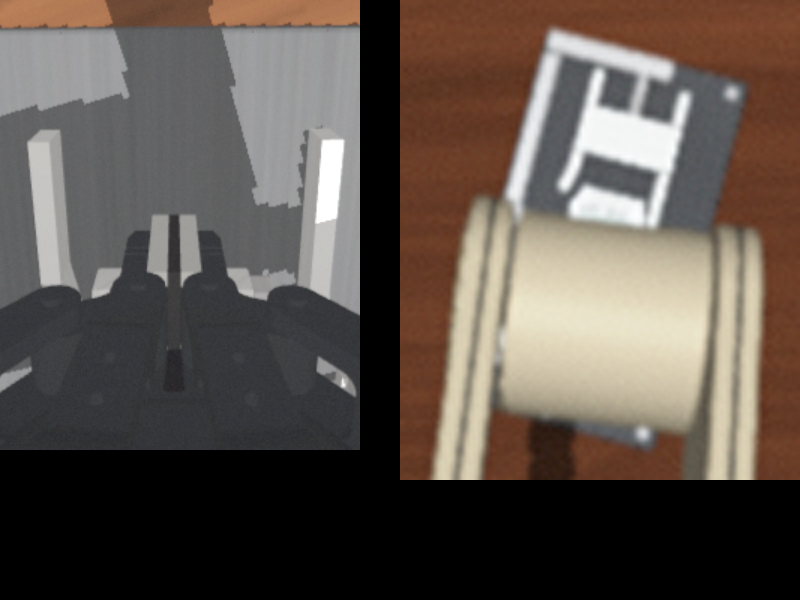

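Left crop: the closed fingers sit behind the carrier's rear edge, at crop row ~268. Right crop: the carrier's bevelled front is at about (608,192), ahead of the forearm and before the bridge. I'll compute how far it has gone.

Run:
```python
from h import *
np.set_printoptions(precision=1,suppress=True)
D=[560.5,-41.3,-16.9]
pc=lambda x:(proj("top",T(D,x))-[290-.375,155-.375])*4+[400,0]
print(pc([[x,0,26] for x in(0,5,10,15,20,25,30)]));print("bridge",pc([[45,0,32],[75,0,32]]))
P["w3"]=np.load("pics/w3.npy",allow_pickle=True).item();c=np.array([P["w3"]["cx"],P["w3"]["cy"]])
for x in(-50,-55,-60,-65):print(x,((c+.98*(proj("w3",T(D,[[x,-25,26],[x,25,26]]))-c))-[200,100])*1.5)
```

```text
[[601.4 227.1]
 [603.4 219.9]
 [605.4 212.6]
 [607.4 205.3]
 [609.4 198.1]
 [611.4 190.8]
 [613.3 183.6]]
bridge [[619.8 161. ]
 [631.7 117.5]]
-50 [[ 92.1 308.1]
 [251.8 308. ]]
-55 [[ 91.3 294.1]
 [252.5 294.1]]
-60 [[ 90.5 279.9]
 [253.3 279.9]]
-65 [[ 89.6 265.4]
 [254.  265.4]]
```

Finger contact is consistent with the pads' 11 mm half-width, so carrier origin ≈ TCP + 51 mm, now at about -17.5. I'll push on to about +4.

```bash
cat > f.py <<'E'
from bench import r
import numpy as np
s=r.sense();a=np.radians(-16.9);u=np.array([np.cos(a),np.sin(a)]);v=np.array([-u[1],u[0]])
d=s["tool_pos"][:2]-[560.5,-41.3]
print("t %.2f carrier x %.1f tcp y %.1f z %.1f push %.1f side %.1f fz %.1f"%(s["time"],d@u+51,d@v,s["tool_pos"][2],-s["ft_force"][:2]@u,s["ft_force"][:2]@v,s["ft_force"][2]))
E
python3 -m handwheel '[[-0.002,0,0,0],[-0.003,0,0,0],[-0.003,0,0,0],[-0.003,0,0,0],[0,0,0,0]]'>/dev/null; python3 f.py;  python3 -m handwheel '[[-0.002,0,0,0],[-0.003,0,0,0],[-0.003,0,0,0],[-0.002,0,0,0],[0,0,0,0]]' >/dev/null; python3 f.py
```

```text
t 14.25 carrier x -6.5 tcp y 0.3 z 15.5 push -0.2 side 0.9 fz 0.3
t 14.75 carrier x 3.3 tcp y 0.3 z 15.4 push -0.4 side 0.1 fz 0.1
```

```bash
python3 -m handwheel '[[-0.001,0,0,0],[-0.001,0,0,0],[-0.001,0,0,0]]'>/dev/null; python3 f.py;  python3 -m handwheel '[[-0.001,0,0,0],[-0.001,0,0,0],[-0.001,0,0,0]]' >/dev/null; python3 f.py; python3 -m handwheel '[[-0.001,0,0,0],[-0.001,0,0,0]]' >/dev/null; python3 f.py
```

```text
t 15.05 carrier x 5.8 tcp y 0.3 z 15.3 push 0.2 side -0.6 fz -1.1
t 15.35 carrier x 8.9 tcp y 0.3 z 15.3 push -0.1 side 0.6 fz -0.4
t 15.55 carrier x 10.9 tcp y 0.3 z 15.3 push 0.2 side 0.3 fz -0.0
```

```bash
python3 -m handwheel '[[-0.001,0,0,0],[-0.001,0,0,0]]' >/dev/null; python3 f.py; python3 -m handwheel '[[-0.001,0,0,0],[-0.001,0,0,0]]' >/dev/null; python3 f.py
```

```text
t 15.75 carrier x 12.9 tcp y 0.3 z 15.3 push 0.5 side 0.6 fz -0.7
t 15.95 carrier x 14.9 tcp y 0.3 z 15.3 push 0.6 side 0.4 fz -0.3
```

```bash
python3 -m handwheel '[[-0.001,0,0,0],[-0.001,0,0,0]]' >/dev/null; python3 f.py; python3 -m handwheel '[[-0.001,0,0,0],[-0.001,0,0,0]]' >/dev/null; python3 f.py
```

```text
t 16.15 carrier x 16.9 tcp y 0.3 z 15.3 push -0.3 side -0.5 fz -1.0
t 16.35 carrier x 18.9 tcp y 0.3 z 15.3 push 0.9 side -0.4 fz -1.0
```

```bash
python3 -m handwheel '[[-0.001,0,0,0]]' >/dev/null; python3 f.py; python3 -m handwheel '[[-0.001,0,0,0]]' >/dev/null; python3 f.py; python3 -m handwheel '[[-0.001,0,0,0]]' >/dev/null; python3 f.py
```

```text
t 16.45 carrier x 19.9 tcp y 0.3 z 15.3 push 0.4 side 0.4 fz -1.1
t 16.55 carrier x 20.9 tcp y 0.3 z 15.3 push 0.1 side 0.1 fz -0.1
t 16.65 carrier x 21.9 tcp y 0.3 z 15.3 push 0.6 side 0.4 fz -0.7
```

```bash
python3 -m handwheel '[[-0.001,0,0,0]]' >/dev/null; python3 f.py; python3 -m handwheel '[[-0.001,0,0,0]]' >/dev/null; python3 f.py; python3 -m handwheel '[[-0.001,0,0,0]]' >/dev/null; python3 f.py
```

```text
t 16.75 carrier x 22.9 tcp y 0.3 z 15.3 push 0.8 side -0.1 fz -0.2
t 16.85 carrier x 23.8 tcp y 0.2 z 15.2 push 0.8 side -0.5 fz -0.9
t 16.95 carrier x 24.8 tcp y 0.2 z 15.2 push 0.0 side -0.8 fz -0.6
```

Run:
```python
from h import *
wrist("w4")
a=cv2.imread("pics/w3.png",0);b=cv2.imread("pics/w4.png",0)
for x in(266,272,358,362):print(x,a[270:300:2,x],b[270:300:2,x])
t=a[276:290,262:276]
for n,im in(("w3",a),("w4",b)):
    R=cv2.matchTemplate(im[255:315,250:290],t,cv2.TM_CCOEFF_NORMED);print(n,cv2.minMaxLoc(R))
```

```text
266 [ 98  99  98 100 110 166 168 169 170 171 171 171 192 185  56] [ 95  92  94  94  94 128 161 162 164 163 165 160 169 179  54]
272 [ 95  96  96  98 118 170 170 170 170 166 170 175 181  53  56] [ 91  91  92  93  89 138 162 162 162 158 163 167 160  52  50]
358 [ 98  98  96  96 123 168 171 171 171 167 163 134  57  59  58] [ 88  88  85  90 151 163 163 164 160 161 160 138  56  47  52]
362 [ 99 100  99  98 121 172 172 167 167 169 173 177 196 143  58] [ 93  91  96  93 152 161 160 163 166 164 165 179 187 136  52]
w3 (-0.7389317750930786, 1.0, (22, 28), (12, 21))
w4 (-0.7621710896492004, 0.7844381332397461, (5, 40), (11, 23))
```

The rear face is still against the fingers, so the carrier is moving with them. I'll go on step by step.

```bash
python3 -m handwheel '[[-0.001,0,0,0]]' >/dev/null; python3 f.py; python3 -m handwheel '[[-0.001,0,0,0]]' >/dev/null; python3 f.py; python3 -m handwheel '[[-0.001,0,0,0]]' >/dev/null; python3 f.py
```

```text
t 17.10 carrier x 25.7 tcp y 0.2 z 15.2 push 1.7 side -1.0 fz 1.1
t 17.20 carrier x 26.3 tcp y 0.2 z 15.1 push 5.6 side -0.3 fz 2.0
t 17.30 carrier x 26.7 tcp y 0.2 z 14.9 push 7.2 side -0.2 fz 2.9
```

```bash
for k in 1; do python3 -m handwheel '[[-0.001,0,0,0]]' >/dev/null; python3 f.py; python3 -m handwheel '[[-0.001,0,0,0]]' >/dev/null; python3 f.py; python3 -m handwheel '[[0,0,0,0]]' >/dev/null; python3 f.py; done
```

```text
t 17.40 carrier x 27.2 tcp y 0.3 z 14.7 push 8.7 side 0.5 fz 3.7
t 17.50 carrier x 28.0 tcp y 0.3 z 14.6 push 9.1 side -0.1 fz 3.9
t 17.60 carrier x 28.2 tcp y 0.3 z 14.6 push 7.7 side 0.1 fz 3.5
```

```bash
for k in 1; do python3 -m handwheel '[[-0.001,0,0,0]]' >/dev/null; python3 f.py; python3 -m handwheel '[[-0.001,0,0,0]]' >/dev/null; python3 f.py; python3 -m handwheel '[[-0.0005,0,0,0]]' >/dev/null; python3 f.py; done
```

```text
t 17.70 carrier x 28.7 tcp y 0.3 z 14.5 push 11.3 side -0.3 fz 3.7
t 17.80 carrier x 29.2 tcp y 0.4 z 14.3 push 11.9 side 0.7 fz 6.2
t 17.90 carrier x 29.6 tcp y 0.4 z 14.3 push 12.2 side 0.4 fz 5.6
```

```bash
for k in 1; do python3 -m handwheel '[[-0.001,0,0,0]]' >/dev/null; python3 f.py; python3 -m handwheel '[[-0.0005,0,0,0]]' >/dev/null; python3 f.py; python3 -m handwheel '[[-0.0005,0,0,0]]' >/dev/null; python3 f.py; done
```

```text
t 18.00 carrier x 30.3 tcp y 0.4 z 14.1 push 12.9 side 1.1 fz 4.0
t 18.10 carrier x 30.8 tcp y 0.4 z 14.1 push 13.7 side 0.5 fz 5.4
t 18.20 carrier x 31.4 tcp y 0.4 z 14.1 push 11.0 side 0.6 fz 4.3
```

```bash
for k in 1; do python3 -m handwheel '[[-0.0005,0,0,0]]' >/dev/null; python3 f.py; python3 -m handwheel '[[-0.0005,0,0,0]]' >/dev/null; python3 f.py; python3 -m handwheel '[[-0.0005,0,0,0]]' >/dev/null; python3 f.py; done
```

```text
t 18.30 carrier x 32.2 tcp y 0.4 z 14.2 push 8.6 side 0.1 fz 1.0
t 18.40 carrier x 33.4 tcp y 0.4 z 14.3 push 1.3 side 0.4 fz -0.8
t 18.50 carrier x 35.4 tcp y 0.4 z 14.9 push 4.1 side -0.0 fz -0.6
```

The push peaked at 13.7 N and has fallen to about 1 to 4 N. I'll advance a little, then hold and watch.

```bash
python3 -m handwheel '[[0,0,0,0]]' >/dev/null; python3 f.py; python3 -m handwheel '[[-0.0005,0,0,0]]' >/dev/null; python3 f.py; python3 -m handwheel '[[-0.0005,0,0,0]]' >/dev/null; python3 f.py
python3 - <<'E'
from h import *
cv2.imwrite("pics/s5.png",r.snapshot("side")[:,:,::-1])
b=[cv2.imread(f"pics/{n}.png")[175:220,290:350] for n in("s5","side0")]
cv2.imwrite("pics/s5c.png",cv2.resize(np.hstack(b),None,fx=6.5,fy=6.5,interpolation=cv2.INTER_CUBIC))
E
```

```text
t 18.60 carrier x 35.4 tcp y 0.3 z 14.9 push 2.7 side 1.2 fz -0.7
t 18.70 carrier x 35.8 tcp y 0.3 z 14.9 push 4.8 side 0.6 fz -1.0
t 18.80 carrier x 36.4 tcp y 0.3 z 15.0 push 3.8 side 0.8 fz -1.1
```

View pics/s5c.png

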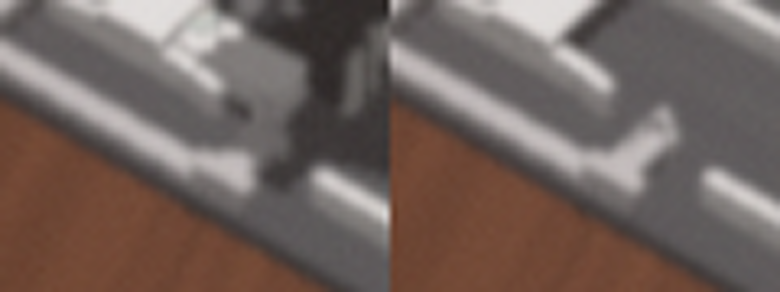

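The nose is in shadow in this side view, so the picture can't decide it. I'll test by feel: back off a little and see whether the carrier's spring push follows.

```bash
for k in 1; do python3 -m handwheel '[[0.0005,0,0,0],[0.0005,0,0,0]]' >/dev/null; python3 f.py; python3 -m handwheel '[[0.0005,0,0,0],[0.0005,0,0,0]]' >/dev/null; python3 f.py; python3 -m handwheel '[[0.0005,0,0,0],[0.0005,0,0,0]]' >/dev/null; python3 f.py; python3 -m handwheel '[[0,0,0,0]]' >/dev/null; python3 f.py; done
python3 - <<'E'
from h import *
wrist("w6")
for n in("w3","w4","w6"):
    a=cv2.imread(f"pics/{n}.png",0);print(n,[list(map(int,a[270:304:2,x])) for x in(266,272,358,362)])
E
```

```text
t 19.05 carrier x 35.9 tcp y 0.2 z 15.3 push 3.2 side 0.3 fz -0.6
t 19.25 carrier x 35.0 tcp y 0.2 z 15.4 push 2.4 side -0.1 fz -0.3
t 19.45 carrier x 34.8 tcp y 0.3 z 15.9 push 0.1 side -0.4 fz 0.2
t 19.55 carrier x 34.7 tcp y 0.3 z 15.9 push 0.3 side -0.2 fz -0.5
w3 [[98, 99, 98, 100, 110, 166, 168, 169, 170, 171, 171, 171, 192, 185, 56, 57, 57], [95, 96, 96, 98, 118, 170, 170, 170, 170, 166, 170, 175, 181, 53, 56, 56, 51], [98, 98, 96, 96, 123, 168, 171, 171, 171, 167, 163, 134, 57, 59, 58, 56, 59], [99, 100, 99, 98, 121, 172, 172, 167, 167, 169, 173, 177, 196, 143, 58, 60, 57]]
w4 [[95, 92, 94, 94, 94, 128, 161, 162, 164, 163, 165, 160, 169, 179, 54, 51, 53], [91, 91, 92, 93, 89, 138, 162, 162, 162, 158, 163, 167, 160, 52, 50, 54, 54], [88, 88, 85, 90, 151, 163, 163, 164, 160, 161, 160, 138, 56, 47, 52, 50, 51], [93, 91, 96, 93, 152, 161, 160, 163, 166, 164, 165, 179, 187, 136, 52, 48, 57]]
w6 [[94, 92, 90, 91, 124, 157, 161, 164, 162, 164, 158, 166, 187, 183, 53, 52, 56], [89, 89, 91, 87, 124, 162, 161, 162, 158, 160, 165, 169, 174, 49, 52, 52, 51], [87, 90, 87, 86, 127, 161, 164, 159, 159, 160, 159, 133, 54, 53, 55, 48, 53], [90, 91, 94, 93, 112, 159, 158, 161, 163, 165, 164, 172, 185, 136, 54, 48, 54]]
```

The push fell to zero abruptly at 34.8, so the pawl seems to hold. I'll back off 6 mm more and check that the carrier stays.

```bash
python3 -m handwheel '[[0.002,0,0,0],[0.002,0,0,0],[0.002,0,0,0],[0,0,0,0],[0,0,0,0]]' >/dev/null; python3 f.py
python3 - <<'E'
from h import *
np.set_printoptions(precision=1,suppress=True)
D=[560.5,-41.3,-16.9]
wrist("w7")
for n in("w6","w7"):
    P[n]=np.load(f"pics/{n}.npy",allow_pickle=True).item();c=np.array([P[n]["cx"],P[n]["cy"]])
    a=cv2.imread(f"pics/{n}.png",0).astype(float);e=[]
    for x in(266,272,358,362):
        l=a[262:305,x];k=np.argmax(np.diff(l));e.append(262.5+k)
    xs=np.arange(-40,10,.1);rows=(c+.98*(proj(n,T(D,[[x,-22,12] for x in xs]))-c))[:,1]
    print(n,e,"rear bottom dock x",np.interp(np.mean(e),rows,xs))
E
```

```text
t 20.10 carrier x 27.7 tcp y 0.3 z 15.3 push -0.4 side 0.3 fz -0.3
w6 [np.float64(278.5), np.float64(278.5), np.float64(277.5), np.float64(278.5)] rear bottom dock x -3.6242715810491273
w7 [np.float64(291.5), np.float64(291.5), np.float64(290.5), np.float64(291.5)] rear bottom dock x -3.4984057538760207
```

The carrier stayed put to 0.1 mm while the fingers backed off 7 mm. I'll retract up and to the side, then compare the pawl's position in the fixed cameras with the first pictures.

```bash
python3 -m handwheel '[[0.01,0,0,0],[0.015,0,-0.01,0],[0.01,0,-0.03,0],[0,0,-0.04,0],[0,0,-0.04,0],[0,-0.02,-0.03,0],[0,-0.035,0,0],[0,-0.04,0,0],[0,-0.04,0,0],[0,-0.04,0,0]]'; python3 -m handwheel '[[0,-0.04,0,0],[0,-0.04,0,0],[0,-0.04,0,0],[0,-0.03,0,0],[0,-0.01,0,0],[0,0,0,0]]'
python3 - <<'E'
from h import *
np.set_printoptions(precision=2,suppress=True)
for n in("top","side"):
    im=r.snapshot(n);cv2.imwrite(f"pics/{n}8.png",im[:,:,::-1])
D=[560.5,-41.3,-16.9]
for n in("top","side"):
    a=cv2.imread(f"pics/{n}0.png",0);b=cv2.imread(f"pics/{n}8.png",0)
    p,q=proj(n,T(D,[[5,38,20],[5,58,20]]))
    print(n,"px/20mm along y",q-p,p);c=np.round(p).astype(int)
    for im in(a,b):print(im[c[1]-6:c[1]+8,c[0]-9:c[0]+10])
E
```

```text
time: 21.15
tool_pos: [452.8, -192.3, 165.3]
tcp_rot: [-180.0, 0.0, 163.0]
ft_force: [1.0, 0.3, -0.8]
finger_gap: 0.3
grip_force: 0.0
time: 21.75
tool_pos: [406.3, -345.0, 165.0]
tcp_rot: [180.0, -0.0, 162.9]
ft_force: [0.6, -0.1, 0.3]
finger_gap: -0.4
grip_force: 0.0
top px/20mm along y [-7.24 -2.  ] [326.6  205.95]
[[224 236 228 177 114  90  89  91  94  94 101 149 221 245 228 161  99  87
   89]
 [233 236 217 158 101  87  91  92  90  88  99 154 225 235 192 124  91  86
   88]
 [235 236 209 144  93  87  91  94  92  94  94 133 179 187 142  94  88  91
   88]
 [237 232 195 131  89  86  93  93  93  91  91  98 121 121 101  90  90  88
   91]
 [236 226 177 117  92  88  91  92  95  90  92  89  93  91  90  90  90  92
   87]
 [235 220 163 106  87  91  89  91  93  92  89  90  92  88  93  90  88  91
   86]
 [233 222 175 134 115 107 103  93  92  90  91  94  94  93  92  91  91  88
   89]
 [227 224 210 188 168 160 142 123 113  98  95  91  90  93  89  93  91  89
   89]
 [217 225 230 224 214 207 192 178 150 118 107 109 102  91  91  90  92  90
   88]
 [208 223 233 233 233 232 227 208 174 137 140 153 12
[... 3109 characters left out ...]
 108  97  94  94  96 102 125 161 180 173 140
  110]
 [ 95  94  95  96  96  99  99  98  95  93  93  99 111 123 143 154 163 140
  109]
 [ 97  93  95  92  95  95  97  96  97  94  99 114 135 138 141 143 153 143
  113]
 [118 104  96  94  95  95  95  95  96 100 114 135 156 161 165 160 159 153
  120]
 [155 132 111  98  97  97  98  95 102 120 140 157 174 183 186 178 162 149
  122]
 [183 167 143 123 115 118 112 109 123 151 164 177 185 188 184 167 142 123
  108]
 [191 187 175 160 155 156 152 146 158 177 182 186 188 183 165 137 111 104
   96]
 [185 188 187 179 177 181 179 178 183 187 187 189 182 163 131 106  94  97
   92]
 [156 172 179 168 163 175 183 187 189 191 189 186 165 132 103  85  89  93
   93]]
```

In both cameras the pawl's pixels match the first pictures, so it is fully out. The steel pin now sits right in front of its square face, so the carrier is latched. Time is about 22 s and the arm is clear.

```bash
python3 -c "
from bench import r
print(r.hand_in())"
```

```text
the job is handed in; nothing more can be done
None
```

The carrier is latched in the dock: its pin clicked past the pawl at a push of about 14 N, the pawl is fully back out behind it, and the job was handed in at about 22 s with the arm clear.

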